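# Find the heaviest tin of washers by feel and hold it up

### The job

Three identical closed tins hold different amounts of steel washers: heft them one at a time from the left mat to the right, lifting each a few centimetres off its mat for a good half second and, before lifting the next, setting it down again (not dropping it) upright in the middle of its own mat. Then finish while holding up the heaviest one, upright and still in the gripper with its base at least 12 cm above the bench, the other two standing on their own mats. Leave the tape measure, the wood offcut and the marker pen on the bench where they are.

Things in the scene. Friction and masses are not known exactly. Their poses are not given: they have to be found in the camera images.
- tin_1: Closed tin, one of three alike: upright blue cylinder 54 mm in diameter and 90 mm tall with a bare metal lid (top 15 mm, fixed, same width). Origin: centre of the underside; z up. Packed with steel washers, unseen, that may shift 2 mm sideways. Weight with contents: one of the three 0.40 to 0.48 kg, one 0.26 to 0.30 kg, one 0.14 to 0.16 kg; which is which changes every time.
- tin_2: Closed tin, one of three alike: upright blue cylinder 54 mm in diameter and 90 mm tall with a bare metal lid (top 15 mm, fixed, same width). Origin: centre of the underside; z up. Packed with steel washers, unseen, that may shift 2 mm sideways. Weight with contents: one of the three 0.40 to 0.48 kg, one 0.26 to 0.30 kg, one 0.14 to 0.16 kg; which is which changes every time.
- tin_3: Closed tin, one of three alike: upright blue cylinder 54 mm in diameter and 90 mm tall with a bare metal lid (top 15 mm, fixed, same width). Origin: centre of the underside; z up. Packed with steel washers, unseen, that may shift 2 mm sideways. Weight with contents: one of the three 0.40 to 0.48 kg, one 0.26 to 0.30 kg, one 0.14 to 0.16 kg; which is which changes every time.
- board: Plywood board fixed to the bench, 110 x 400 x 12 mm, its origin at the centre of its underside, y along its length to the left (seen by the robot), z up; at each end a dark wooden cleat 14 mm wide whose top is 20 mm above the bench. Three black rubber mats lie on it in a row, 125 mm apart.
- mat_left (a point): Centre of the top of the left (+y) rubber mat on the board (black disc, 80 mm in diameter, its top 14 mm above the bench); one tin stands on it at the start, centred to within 5 mm.
- mat_middle (a point): Centre of the top of the middle rubber mat on the board (black disc, 80 mm in diameter, its top 14 mm above the bench); one tin stands on it at the start, centred to within 5 mm.
- mat_right (a point): Centre of the top of the right (-y) rubber mat on the board (black disc, 80 mm in diameter, its top 14 mm above the bench); one tin stands on it at the start, centred to within 5 mm.
- tape_rule: Yellow tape measure lying loose on the bench, 41 x 86 x 66 mm, a bystander; origin at the centre of its underside.
- offcut: Block of wood (offcut), 45 x 90 x 35 mm, loose on the bench, a bystander; origin at the centre of its underside.
- pen: White marker pen with a blue cap, 17 x 135 x 16 mm, loose on the bench, a bystander; origin at the centre of its underside.
There are look-alikes about, which are no part of the job. Leave any green look-alike of the tin_1 alone. Leave any purple look-alike of the tin_2 alone.

How it is judged:
On the way, in this order (a step that is already met when the one before it is completed fails the run):
1. the tin from the left mat is held by the gripper, its base at least 25 mm above the mat, while the other two tins stand on their mats (not (distance between any of tin_1, tin_2, tin_3 and mat_left below 0.025 m) and distance between any of tin_1, tin_2, tin_3 and mat_middle below 0.025 m and distance between any of tin_1, tin_2, tin_3 and mat_right below 0.025 m and ((height (world z) of tin_1 above 0.039 m and contact force between tin_1 and the fingers above 0.5 N) or (height (world z) of tin_2 above 0.039 m and contact force between tin_2 and the fingers above 0.5 N) or (height (world z) of tin_3 above 0.039 m and contact force between tin_3 and the fingers above 0.5 N))), for 0.3 s.
2. the tin from the middle mat is held by the gripper, its base at least 25 mm above the mat, while the other two tins stand on their mats (not (distance between any of tin_1, tin_2, tin_3 and mat_middle below 0.025 m) and distance between any of tin_1, tin_2, tin_3 and mat_left below 0.025 m and distance between any of tin_1, tin_2, tin_3 and mat_right below 0.025 m and ((height (world z) of tin_1 above 0.039 m and contact force between tin_1 and the fingers above 0.5 N) or (height (world z) of tin_2 above 0.039 m and contact force between tin_2 and the fingers above 0.5 N) or (height (world z) of tin_3 above 0.039 m and contact force between tin_3 and the fingers above 0.5 N))), for 0.3 s.
3. the tin from the right mat is held by the gripper, its base at least 25 mm above the mat, while the other two tins stand on their mats (not (distance between any of tin_1, tin_2, tin_3 and mat_right below 0.025 m) and distance between any of tin_1, tin_2, tin_3 and mat_left below 0.025 m and distance between any of tin_1, tin_2, tin_3 and mat_middle below 0.025 m and ((height (world z) of tin_1 above 0.039 m and contact force between tin_1 and the fingers above 0.5 N) or (height (world z) of tin_2 above 0.039 m and contact force between tin_2 and the fingers above 0.5 N) or (height (world z) of tin_3 above 0.039 m and contact force between tin_3 and the fingers above 0.5 N))), for 0.3 s.
At the end, for the whole second after the job is handed in: The heaviest tin is held still by the gripper, upright to 15 degrees, base over 10 cm above the bench; the other two stand upright within 2 cm of where they started, at rest, untouched by gripper or held tin, each pressing on the board with under 3.45 N (they weigh under 0.35 kg) (((height (world z) of tin_1 above 0.1 m and angle between tin_1's own z axis and vertical below 0.26 rad and linear speed of tin_1 below 0.03 m/s and contact force between tin_1 and the fingers above 1 N and contact force between tin_1 and board below 0.1 N and distance of each of tin_2, tin_3 from where it was at the start of the episode below 0.02 m and angle between each of tin_2, tin_3's own z axis and vertical below 0.06 rad and linear speed of each of tin_2, tin_3 below 0.02 m/s and contact force between each of tin_2, tin_3 and the fingers below 0.1 N and contact force between each of tin_2, tin_3 and tin_1 below 0.1 N and contact force between tin_2 and board between 0.8 and 3.45 N and contact force between tin_3 and board between 0.8 and 3.45 N) or (height (world z) of tin_2 above 0.1 m and angle between tin_2's own z axis and vertical below 0.26 rad and linear speed of tin_2 below 0.03 m/s and contact force between tin_2 and the fingers above 1 N and contact force between tin_2 and board below 0.1 N and distance of each of tin_1, tin_3 from where it was at the start of the episode below 0.02 m and angle between each of tin_1, tin_3's own z axis and vertical below 0.06 rad and linear speed of each of tin_1, tin_3 below 0.02 m/s and contact force between each of tin_1, tin_3 and the fingers below 0.1 N and contact force between each of tin_1, tin_3 and tin_2 below 0.1 N and contact force between tin_1 and board between 0.8 and 3.45 N and contact force between tin_3 and board between 0.8 and 3.45 N) or (height (world z) of tin_3 above 0.1 m and angle between tin_3's own z axis and vertical below 0.26 rad and linear speed of tin_3 below 0.03 m/s and contact force between tin_3 and the fingers above 1 N and contact force between tin_3 and board below 0.1 N and distance of each of tin_1, tin_2 from where it was at the start of the episode below 0.02 m and angle between each of tin_1, tin_2's own z axis and vertical below 0.06 rad and linear speed of each of tin_1, tin_2 below 0.02 m/s and contact force between each of tin_1, tin_2 and the fingers below 0.1 N and contact force between each of tin_1, tin_2 and tin_3 below 0.1 N and contact force between tin_1 and board between 0.8 and 3.45 N and contact force between tin_2 and board between 0.8 and 3.45 N))); the arm keeps its last pose, push and grip.
It fails at once if a tin falls free (faster than 0.5 m/s, out of the gripper) ((linear speed of tin_1 above 0.5 m/s and contact force between tin_1 and the fingers below 0.05 N) or (linear speed of tin_2 above 0.5 m/s and contact force between tin_2 and the fingers below 0.05 N) or (linear speed of tin_3 above 0.5 m/s and contact force between tin_3 and the fingers below 0.05 N)).
It fails at once if a tin tips over (more than 45 degrees) (angle between any of tin_1, tin_2, tin_3's own z axis and vertical above 0.78 rad).
It fails at once if the tape measure, the offcut or the pen is moved by more than 3 cm (distance of any of tape_rule, offcut, pen from where it was at the start of the episode above 0.03 m).
It also fails if it takes over 67 s, if anything falls off the work surface, if the arm or the gripper's body presses on something with over 40 N, if the wrist force passes 120 N, or if a joint passes its speed limit or range.

### The arm

A 6-joint arm with a two-finger parallel gripper is mounted at the origin on a cart in front of the work surface, level with it; the furniture and walls round the work are solid. World frame = base frame: x ahead of the robot, y to its left, z up, the work surface at z = 0. Lengths are in m, angles in rad, forces in N, time in s.
With the tool pointing down it reaches from about 0.325 to 0.775 m from the base axis. Payload 5.5 kg.
Tool frame: the origin (TCP) lies at the centre of the arm's flange, where the gripper is bolted on; the fingertips stand 173 mm ahead of it and the grasp point (between the pads) lies 155 mm ahead of it (arm.finger_overhang is the distance from the TCP to the fingertips, in m); z points along the fingers, y is the line along which they close (so a half turn about z gives the same grasp; the last joint's range is limited). The gripper opens to 85 mm and grips with 20 to 120 N. Pads are 22 mm wide; open, the fingers measure 114 mm over their backs; the gripper's body (76 mm by 85 mm) begins 54 mm behind the grasp point. The pads swing forward as they close: fully open they stand 13 mm farther back than shut.
Start: joints at [1.046, 0.091, 1.231, -0, 1.82, -0.057], TCP at [0.271, 0.536, 0.405] pointing down, gripper open.
Joint ranges: [-2.87, 2.87], [-0.86, 2.18], [0.17, 2.46], [-1.51, 4.65], [0.06, 2.69], [-2.65, 2.65]. Speed limits (rad/s): [2.57, 2.57, 3.01, 3.14, 3.14, 3.14].

### API

Orientations are given as a unit quaternion [w, x, y, z].
In Python, from workcell import arm gives the robot as it stands.
- The arm moves only by the tool move_arm, never from a script. Its argument "commands" is a list of rows, each a list of 7 numbers: the turn, a rotation vector about the world's x, y, z in degrees, then the shift along the world's x, y, z in m, then the closure, from 0 (fully open) to 1 (shut). In form: [[rx, ry, rz, x, y, z, fingers], ...]. A call has 1 to 10 rows; each row is the pose to reach, as a shift and turn from the pose commanded when the call began; what a row does not reach only later rows make up. A row lasts 1/12 s, in which the tool goes at most 41.7 mm and 7.16 degrees, less where a joint would pass 70% of its speed; a pose out of reach is approached as far as the arm can. A call with a gripper value outside its range is refused whole. The fingers move at their own pace and stop on an object; "squeeze" is the grip in N (left out, the last holds). Time passes only in rows, so rows that repeat a pose let the fingers close. It gives the time, the measured TCP pose, the force, the opening and the grip force at its end, in the units of the state.
- arm.read_state(): the state, without advancing time (a new reading comes with each control period).
- arm.read_camera(name): name is "scene" or "top" or "wrist"; returns a dict with "frame" (420x560x3 uint8, red, green, blue), "intrinsics" (3x3 intrinsics, pixels), "R" (3x3) and "t" (3): a world point X has camera coordinates R X + t. Camera axes: x right, y down, z forward; pixel columns grow to the right and rows downward; lengths in m; the calibration is good to about 2 mm. A picture is of the moment at which its call begins. There is no depth.
- arm.sign_off(): hands the job in; it is judged then, once.
The state is a dict: "time": time; "joint_positions": joint angles; "dq": joint speeds; "joint_torque": joint torques, N m; "position": TCP position; "ee_rot": TCP orientation; "wrist_force": force on the tool from outside, world axes, zero at the start; "moment": the same for the moment, N m; "grip_width": opening from 0.0 (shut) to 1.0 (fully open); "grasp_force": force on a finger pad.
Only numpy, scipy, OpenCV 4.12 (cv2) and the standard library are available. Lean on these libraries where they do the work, as an engineer would, in place of code of your own. Each camera call takes 0.05 s, during which the arm holds its last target. There are 200 camera calls.

## Working session

There is one attempt and no reset: what is moved stays moved. The work goes in short steps, Python scripts to look and compute and a tool call to move; the robot and the scene stay as the last step left them, time stands still between calls to the robot, and variables do not carry over. Pictures are saved under pics/ and viewed, at most 10 in all, crops included, and the job is handed in when it is done.

Besides the shell and the picture viewer there is one more tool, called after "Emit:" as a command line: name --pt "numbers of a row" for each row, then --argument value for the rest. move_arm: Moves the arm, as the interface text tells. Its arguments: {"type":"object","properties":{"commands":{"type":"array"},"squeeze":{"type":"number"}},"required":["commands"]}

```bash
mkdir -p pics; python3 - <<'E'
from workcell import arm
import cv2,numpy as np
for n in("scene","top"):
    c=arm.read_camera(n); cv2.imwrite(f"pics/{n}0.png",c["frame"][:,:,::-1])
    np.savez(f"{n}.npz",**c); print(n,-c["R"].T@c["t"])
s=arm.read_state(); print(s)
E
```

```text
scene [-0.14332976 -0.58775311  0.99856831]
top [0.28719722 0.04139172 1.27430518]
{'time': 0.1, 'joint_positions': array([ 1.04626455e+00,  9.18059226e-02,  1.23180968e+00,  1.53928822e-05,
        1.81979792e+00, -5.66982113e-02]), 'dq': array([ 6.24680201e-04, -2.31979330e-03, -2.76924680e-03,  2.82164512e-04,
        4.43530641e-05, -5.04691394e-04]), 'joint_torque': array([ 2.49014622e-03, -4.60217285e+01, -4.19218719e+01, -9.45543275e-05,
        1.05555035e-02,  1.43002904e-05]), 'position': array([0.27059672, 0.53557433, 0.4036253 ]), 'ee_rot': array([-2.68025336e-04,  2.31787469e-01,  9.72766026e-01, -8.70120628e-04]), 'wrist_force': array([0.9739195 , 0.58628402, 0.01250327]), 'moment': array([-0.00027133,  0.03882115,  0.01787842]), 'grasp_force': 0.0, 'grip_width': 1.00039822218683}
```

View pics/scene0.png

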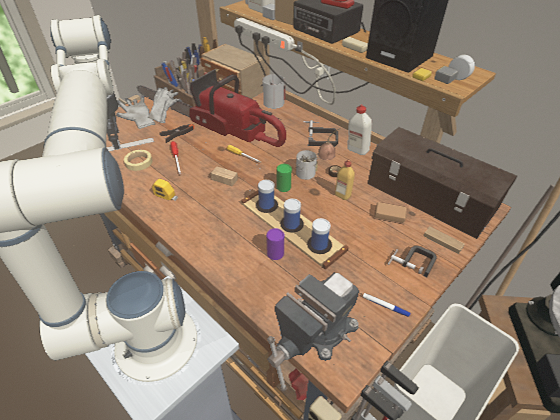

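View pics/top0.png

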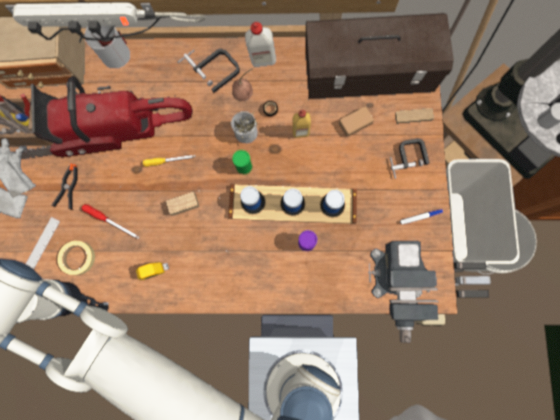

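The scene picture shows three blue tins with bare lids on the board. In the top picture they are at (252,199), (292,201) and (333,203), left to right. Things that could be taken for them are the green tin (242,162), the purple tin (307,241), the grey cups (245,125) and the glue bottle (302,122). I choose the three blue ones on the mats and check them in a close crop.

```bash
cat > h.py <<'E'
import numpy as np
def ray(c,u,v,z):
    K,R,t=c["intrinsics"],c["R"],c["t"]; o=-R.T@t
    d=R.T@np.linalg.solve(K,[u,v,1.]); return o+d*(z-o[2])/d[2]
def proj(c,X):
    p=c["intrinsics"]@(c["R"]@np.array(X)+c["t"]); return p[:2]/p[2]
E
python3 - <<'E'
import cv2,numpy as np
from h import *
c=np.load("top.npz"); f=np.ascontiguousarray(c["frame"][:,:,::-1])
cv2.imwrite("pics/crop.png",cv2.resize(f[140:260,215:370],None,fx=5,fy=5,interpolation=cv2.INTER_CUBIC))
hsv=cv2.cvtColor(f,cv2.COLOR_BGR2HSV)
def blobs(m,z,name,amin=60):
    n,l,s,ce=cv2.connectedComponentsWithStats(m.astype(np.uint8))
    for i in range(1,n):
        x,y,w,h,a=s[i]
        if a>amin and 215<ce[i][0]<370 and 140<ce[i][1]<260: print(name,ce[i].round(1),s[i],ray(c,*ce[i],z).round(4))
blobs((hsv[...,1]<70)&(hsv[...,2]>150),.104,"lid")
blobs((hsv[...,0]>40)&(hsv[...,0]<85)&(hsv[...,1]>100),.09,"green")
blobs((hsv[...,0]>125)&(hsv[...,0]<155)&(hsv[...,1]>100),.09,"purple")
for p in [(230,203),(354,205)]: print(ray(c,*p,.02).round(4))
E
```

```text
lid [249.3 194.6] [240 185  19  19 290] [0.5644 0.1555 0.104 ]
lid [292.6 196.9] [283 188  20  19 292] [0.5571 0.0284 0.104 ]
lid [335.  198.1] [326 189  19  19 297] [ 0.553  -0.0953  0.104 ]
green [241.8 161.3] [232 150  20  24 359] [0.6711 0.1811 0.09  ]
purple [307.2 240.1] [299 231  18  19 287] [ 0.4316 -0.0137  0.09  ]
[0.5573 0.2239 0.02  ]
[ 0.55   -0.1637  0.02  ]
```

View pics/crop.png

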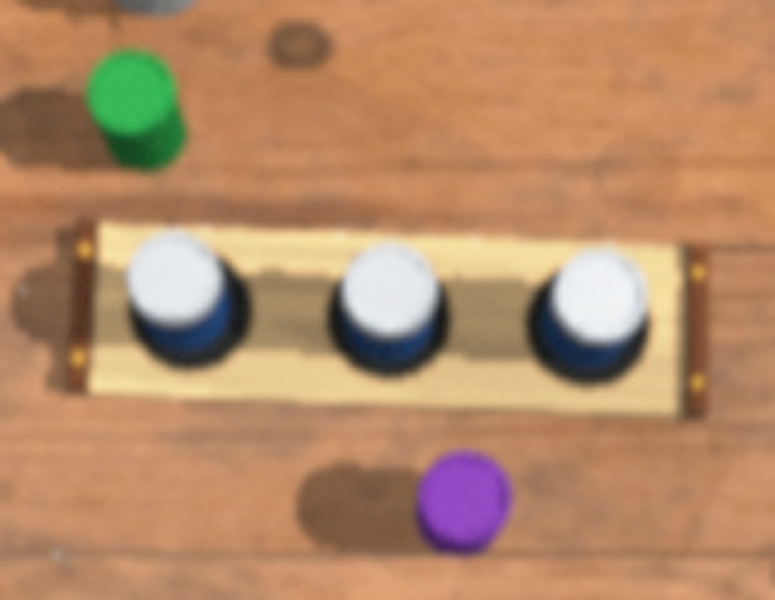

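The crop confirms three bare-lidded blue tins on black mats, with the green tin behind the left one and the purple one in front of the middle one. I'll go above the left tin with the fingers closing along world y.

Emit:
move_arm --pt "0 0 2 0.01 -0.013 0 0" --pt "0 0 5 0.03 -0.039 0 0" --pt "0 0 8 0.055 -0.07 0 0" --pt "0 0 11 0.08 -0.104 0 0" --pt "0 0 14 0.105 -0.136 0 0" --pt "0 0 17 0.13 -0.168 0 0" --pt "0 0 20 0.155 -0.2 0 0" --pt "0 0 23 0.175 -0.228 0 0" --pt "0 0 25 0.19 -0.248 0 0" --pt "0 0 26.8 0.2 -0.26 0 0"

```text
time: 0.93
position: [0.472, 0.273, 0.4041]
ee_rot: [-0.0, 0.001, 1.0, -0.001]
wrist_force: [0.4, 0.2, -0.3]
grip_width: 1.002
grasp_force: 0.0
```

Emit:
move_arm --pt "0 0 0 0.015 -0.02 0 0" --pt "0 0 0 0.035 -0.045 0 0" --pt "0 0 0 0.055 -0.075 0 0" --pt "0 0 0 0.075 -0.1 0 0" --pt "0 0 0 0.088 -0.115 0 0" --pt "0 0 0 0.093 -0.121 0 0" --pt "0 0 0 0.093 -0.121 0 0" --pt "0 0 0 0.093 -0.121 0 0"

```text
time: 1.6
position: [0.5634, 0.1549, 0.4042]
ee_rot: [-0.001, 0.0, 1.0, 0.0]
wrist_force: [0.8, -0.4, 0.1]
grip_width: 1.004
grasp_force: 0.0
```

```bash
python3 - <<'E'
from workcell import arm
import cv2,numpy as np
from h import *
c=arm.read_camera("wrist"); f=np.ascontiguousarray(c["frame"][:,:,::-1])
for i,X in enumerate([(.5644,.1555,.104),(.5571,.0284,.104),(.553,-.0953,.104)]):
    u=proj(c,X); print(u.round(1))
    if 0<u[0]<560 and 0<u[1]<420: cv2.drawMarker(f,tuple(int(k) for k in u),(0,0,255))
cv2.imwrite("pics/w1.png",f); np.savez("wrist.npz",**c)
s=arm.read_state(); print({k:np.round(s[k],4) for k in("time","position","ee_rot","wrist_force")})
E
```

```text
[282.2 198. ]
[130.3 189.6]
[-18.9 184.8]
{'time': np.float64(1.65), 'position': array([0.5631, 0.1554, 0.4045]), 'ee_rot': array([-4.e-04, -4.e-04,  1.e+00,  3.e-04]), 'wrist_force': array([-0.6494,  0.7663,  0.4813])}
```

View pics/w1.png

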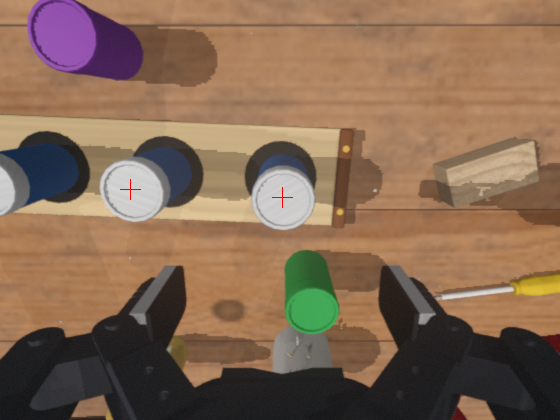

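The wrist view shows the left lid at (284,197) and the middle lid at (136,190), matching the projected estimates within a few mm, with the path down clear. I'll descend and grasp.

Emit:
move_arm --pt "0 0 0 0.001 0 -0.01 0" --pt "0 0 0 0.001 0 -0.03 0" --pt "0 0 0 0.001 0 -0.055 0" --pt "0 0 0 0.001 0 -0.08 0" --pt "0 0 0 0.001 0 -0.105 0" --pt "0 0 0 0.001 0 -0.13 0" --pt "0 0 0 0.001 0 -0.155 0" --pt "0 0 0 0.001 0 -0.172 0" --pt "0 0 0 0.001 0 -0.18 0" --pt "0 0 0 0.001 0 -0.18 0"

```text
time: 2.48
position: [0.5633, 0.1553, 0.2217]
ee_rot: [-0.002, -0.001, 1.0, -0.0]
wrist_force: [-0.4, 0.8, 0.1]
grip_width: 1.002
grasp_force: 0.0
```

Emit:
move_arm --pt "0 0 0 0 0 0 0.1" --pt "0 0 0 0 0 0 0.2" --pt "0 0 0 0 0 0 0.3" --pt "0 0 0 0 0 0 0.4" --pt "0 0 0 0 0 0 0.5" --pt "0 0 0 0 0 0 0.6" --pt "0 0 0 0 0 0 0.7" --pt "0 0 0 0 0 0 0.7" --pt "0 0 0 0 0 0 0.7" --squeeze 35

```text
time: 3.23
position: [0.5651, 0.1548, 0.2268]
ee_rot: [0.002, 0.0, 1.0, 0.001]
wrist_force: [-0.4, 0.7, 5.9]
grip_width: 0.628
grasp_force: 37.5
```

Emit:
move_arm --pt "0 0 0 0 0 0.004 0.7" --pt "0 0 0 0 0 0.012 0.7" --pt "0 0 0 0 0 0.022 0.7" --pt "0 0 0 0 0 0.032 0.7" --pt "0 0 0 0 0 0.042 0.7" --pt "0 0 0 0 0 0.048 0.7" --pt "0 0 0 0 0 0.05 0.7" --pt "0 0 0 0 0 0.05 0.7" --pt "0 0 0 0 0 0.05 0.7" --pt "0 0 0 0 0 0.05 0.7"

```text
time: 4.07
position: [0.5644, 0.1545, 0.2739]
ee_rot: [-0.001, 0.0, 1.0, -0.0]
wrist_force: [0.6, 0.6, -1.1]
grip_width: 0.632
grasp_force: 37.1
```

Emit:
move_arm --pt "0 0 0 0 0 0 0.7" --pt "0 0 0 0 0 0 0.7" --pt "0 0 0 0 0 0 0.7" --pt "0 0 0 0 0 0 0.7" --pt "0 0 0 0 0 0 0.7" --pt "0 0 0 0 0 0 0.7"

```text
time: 4.57
position: [0.5646, 0.1545, 0.2746]
ee_rot: [-0.0, 0.0, 1.0, -0.0]
wrist_force: [0.2, 0.5, -1.5]
grip_width: 0.633
grasp_force: 37.1
```

```bash
cat > w.py <<'E'
from workcell import arm
import cv2,numpy as np,sys
F=[];T=[];P=[]
for i in range(8):
    c=arm.read_camera("scene"); s=arm.read_state(); F.append(s["wrist_force"]); T.append(s["joint_torque"]); P.append(s["position"])
print(s["time"],"F",np.mean(F,0).round(2),"sd",np.std(F,0).round(2),"tau",np.mean(T,0).round(2),"pos",np.mean(P,0).round(4),s["grasp_force"],s["grip_width"])
if len(sys.argv)>1: cv2.imwrite(f"pics/{sys.argv[1]}.png",cv2.resize(c["frame"][150:280,180:390,::-1],None,fx=3.5,fy=3.5))
E
python3 w.py lift1
```

```text
4.9667 F [ 0.12  0.03 -1.55] sd [0.5  0.54 0.64] tau [  0.   -45.18 -42.26   0.     0.    -0.  ] pos [0.5646 0.1545 0.2747] 37.12261556647718 0.6304623382191992
```

View pics/lift1.png

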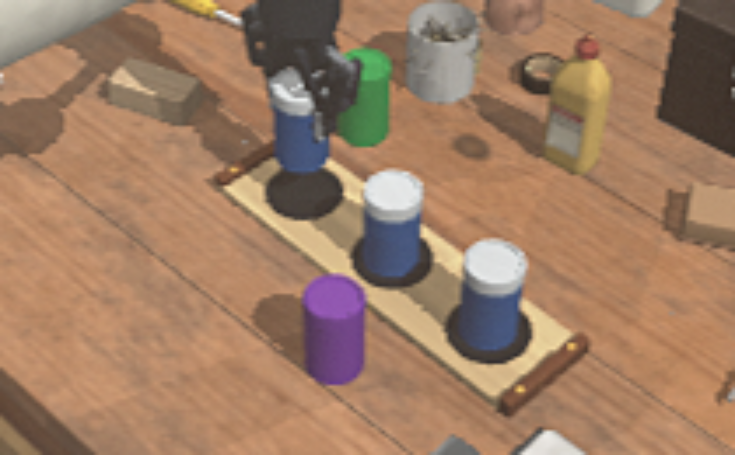

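The crop shows the left tin held upright at (300,125) clear of its mat. The force is about 1.5 N, which makes it the light one. Now I'll set it down.

Emit:
move_arm --pt "0 0 0 0 0 -0.006 0.7" --pt "0 0 0 0 0 -0.016 0.7" --pt "0 0 0 0 0 -0.026 0.7" --pt "0 0 0 0 0 -0.034 0.7" --pt "0 0 0 0 0 -0.04 0.7" --pt "0 0 0 0 0 -0.044 0.7" --pt "0 0 0 0 0 -0.047 0.7" --pt "0 0 0 0 0 -0.049 0.7" --pt "0 0 0 0 0 -0.05 0.7" --pt "0 0 0 0 0 -0.05 0.7"

```text
time: 5.8
position: [0.5646, 0.1545, 0.2269]
ee_rot: [0.001, 0.0, 1.0, 0.0]
wrist_force: [-4.4, -0.2, 6.6]
grip_width: 0.633
grasp_force: 37.6
```

Emit:
move_arm --pt "0 0 0 0 0 0 0.7" --pt "0 0 0 0 0 0 0.55" --pt "0 0 0 0 0 0 0.45" --pt "0 0 0 0 0 0 0.35" --pt "0 0 0 0 0 0 0.25" --pt "0 0 0 0 0 0 0.1" --pt "0 0 0 0 0 0 0" --pt "0 0 0 0 0 0 0" --pt "0 0 0 0 0 0 0"

```text
time: 6.55
position: [0.5646, 0.1545, 0.2245]
ee_rot: [-0.0, 0.0, 1.0, -0.0]
wrist_force: [0.1, 0.3, -0.1]
grip_width: 1.0
grasp_force: 0.0
```

Emit:
move_arm --pt "0 0 0 0 0 0.006 0" --pt "0 0 0 0 0 0.02 0" --pt "0 0 0 0 0 0.04 0" --pt "0 0 0 0 0 0.065 0" --pt "0 0 0 0 0 0.09 0" --pt "0 0 0 0 0 0.115 0" --pt "0 0 0 0 0 0.14 0" --pt "0 0 0 0 0 0.155 0" --pt "0 0 0 0 0 0.16 0"

```text
time: 7.3
position: [0.5644, 0.1545, 0.3904]
ee_rot: [0.004, -0.0, 1.0, 0.001]
wrist_force: [-0.2, -0.2, 0.3]
grip_width: 1.0
grasp_force: 0.0
```

Emit:
move_arm --pt "0 0 0 0 -0.01 0 0" --pt "0 0 0 -0.002 -0.03 0 0" --pt "0 0 0 -0.004 -0.055 0 0" --pt "0 0 0 -0.006 -0.08 0 0" --pt "0 0 0 -0.007 -0.105 0 0" --pt "0 0 0 -0.007 -0.12 0 0" --pt "0 0 0 -0.007 -0.124 0 0" --pt "0 0 0 -0.007 -0.124 0 0" --pt "0 0 0 -0.007 -0.124 0 0"

```text
time: 8.05
position: [0.5575, 0.0306, 0.3838]
ee_rot: [-0.001, 0.0, 1.0, 0.0]
wrist_force: [0.1, 0.7, -0.8]
grip_width: 0.998
grasp_force: 0.0
```

```bash
python3 w.py; python3 - <<'E'
from workcell import arm
import cv2,numpy as np
from h import *
c=arm.read_camera("wrist"); f=np.ascontiguousarray(c["frame"][:,:,::-1])
for X in [(.5644,.1555,.104),(.5571,.0284,.104),(.553,-.0953,.104)]:
    u=proj(c,X); print(u.round(1)); cv2.drawMarker(f,tuple(int(k) for k in u),(0,0,255))
cv2.imwrite("pics/w2.png",f)
t=arm.read_camera("top"); hsv=cv2.cvtColor(t["frame"],cv2.COLOR_RGB2HSV)
n,l,s,ce=cv2.connectedComponentsWithStats(((hsv[...,1]<70)&(hsv[...,2]>150)).astype(np.uint8))
for i in range(1,n):
    if s[i][4]>60 and 215<ce[i][0]<370 and 170<ce[i][1]<220: print(s[i],ray(t,*ce[i],.104).round(4))
E
```

```text
8.45 F [ 0.22 -0.2  -0.  ] sd [0.42 0.44 0.46] tau [-2.200e-01 -4.080e+01 -4.183e+01 -1.000e-02  0.000e+00  0.000e+00] pos [0.5576 0.0313 0.3844] 0.0 1.003654730991765
[438.7 211.4]
[278.2 202.4]
[119.9 197.1]
[294 165  18  17 101] [ 0.6263 -0.0055  0.104 ]
[316 167  29  43 657] [ 0.5686 -0.0735  0.104 ]
[240 186  19  19 280] [0.563  0.1549 0.104 ]
[283 189  20  18 284] [0.5559 0.0285 0.104 ]
```

View pics/w2.png

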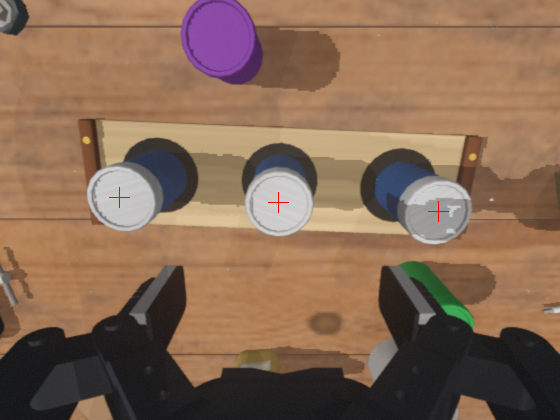

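The left tin stands back in its place (its lid is within 1.5 mm of the start). The middle lid is at (279,202), on the estimate, and the right lid is at (125,197), about 4 mm to the left of its estimate. Middle tin next.

Emit:
move_arm --pt "0 0 0 0 -0.002 -0.01 0" --pt "0 0 0 0 -0.002 -0.03 0" --pt "0 0 0 0 -0.002 -0.055 0" --pt "0 0 0 0 -0.002 -0.08 0" --pt "0 0 0 0 -0.002 -0.105 0" --pt "0 0 0 0 -0.002 -0.13 0" --pt "0 0 0 0 -0.002 -0.15 0" --pt "0 0 0 0 -0.002 -0.16 0" --pt "0 0 0 0 -0.002 -0.16 0"

```text
time: 9.3
position: [0.5565, 0.0284, 0.221]
ee_rot: [-0.003, 0.0, 1.0, 0.0]
wrist_force: [-0.2, 0.2, -0.5]
grip_width: 1.003
grasp_force: 0.0
```

Emit:
move_arm --pt "0 0 0 0 0 0 0.1" --pt "0 0 0 0 0 0 0.2" --pt "0 0 0 0 0 0 0.3" --pt "0 0 0 0 0 0 0.4" --pt "0 0 0 0 0 0 0.5" --pt "0 0 0 0 0 0 0.6" --pt "0 0 0 0 0 0 0.7" --pt "0 0 0 0 0 0 0.7" --pt "0 0 0 0 0 0 0.7" --squeeze 35

```text
time: 10.05
position: [0.5581, 0.0285, 0.2268]
ee_rot: [0.002, 0.0, 1.0, -0.0]
wrist_force: [0.2, 0.8, 6.4]
grip_width: 0.629
grasp_force: 38.6
```

Emit:
move_arm --pt "0 0 0 0 0 0.004 0.7" --pt "0 0 0 0 0 0.012 0.7" --pt "0 0 0 0 0 0.022 0.7" --pt "0 0 0 0 0 0.032 0.7" --pt "0 0 0 0 0 0.042 0.7" --pt "0 0 0 0 0 0.048 0.7" --pt "0 0 0 0 0 0.05 0.7" --pt "0 0 0 0 0 0.05 0.7" --pt "0 0 0 0 0 0.05 0.7" --pt "0 0 0 0 0 0.05 0.7"

```text
time: 10.88
position: [0.5574, 0.0286, 0.2739]
ee_rot: [-0.001, 0.0, 1.0, 0.0]
wrist_force: [-0.1, -0.6, -4.5]
grip_width: 0.622
grasp_force: 37.8
```

Emit:
move_arm --pt "0 0 0 0 0 0 0.7" --pt "0 0 0 0 0 0 0.7" --pt "0 0 0 0 0 0 0.7" --pt "0 0 0 0 0 0 0.7" --pt "0 0 0 0 0 0 0.7" --pt "0 0 0 0 0 0 0.7"

```text
time: 11.38
position: [0.5576, 0.0286, 0.2747]
ee_rot: [0.0, 0.0, 1.0, -0.0]
wrist_force: [-0.7, -0.0, -4.1]
grip_width: 0.63
grasp_force: 37.8
```

```bash
python3 w.py lift2
```

```text
11.7833 F [-0.03 -0.44 -4.18] sd [0.53 0.29 0.37] tau [-0.000e+00 -4.351e+01 -4.385e+01 -0.000e+00  1.000e-02  0.000e+00] pos [0.5576 0.0286 0.2747] 37.800624963711016 0.6268992944824231
```

View pics/lift2.png

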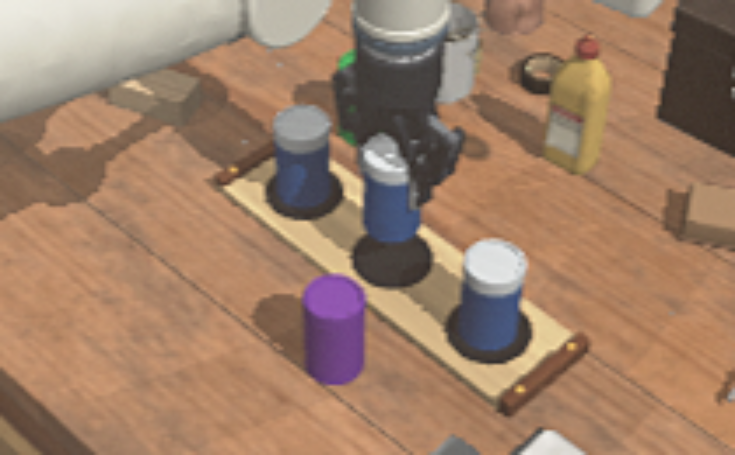

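The picture shows the middle tin held upright at (390,195) and the left tin standing on its mat. The force is about 4.2 N, so the middle one is likely the heaviest. I'll set it down and heft the right one.

Emit:
move_arm --pt "0 0 0 0 0 -0.006 0.7" --pt "0 0 0 0 0 -0.016 0.7" --pt "0 0 0 0 0 -0.026 0.7" --pt "0 0 0 0 0 -0.034 0.7" --pt "0 0 0 0 0 -0.04 0.7" --pt "0 0 0 0 0 -0.044 0.7" --pt "0 0 0 0 0 -0.047 0.7" --pt "0 0 0 0 0 -0.049 0.7" --pt "0 0 0 0 0 -0.05 0.7" --pt "0 0 0 0 0 -0.05 0.7"

```text
time: 12.62
position: [0.5577, 0.0286, 0.2268]
ee_rot: [0.001, -0.0, 1.0, -0.0]
wrist_force: [-2.1, -0.8, 4.1]
grip_width: 0.627
grasp_force: 38.5
```

Emit:
move_arm --pt "0 0 0 0 0 0 0.7" --pt "0 0 0 0 0 0 0.55" --pt "0 0 0 0 0 0 0.45" --pt "0 0 0 0 0 0 0.35" --pt "0 0 0 0 0 0 0.25" --pt "0 0 0 0 0 0 0.1" --pt "0 0 0 0 0 0 0" --pt "0 0 0 0 0 0 0" --pt "0 0 0 0 0 0 0"

```text
time: 13.37
position: [0.5576, 0.0286, 0.2246]
ee_rot: [-0.0, 0.0, 1.0, 0.0]
wrist_force: [0.0, -0.5, -0.4]
grip_width: 1.002
grasp_force: 0.0
```

Emit:
move_arm --pt "0 0 0 0 0 0.006 0" --pt "0 0 0 0 0 0.02 0" --pt "0 0 0 0 0 0.04 0" --pt "0 0 0 0 0 0.065 0" --pt "0 0 0 0 0 0.09 0" --pt "0 0 0 0 0 0.115 0" --pt "0 0 0 0 0 0.14 0" --pt "0 0 0 0 0 0.155 0" --pt "0 0 0 0 0 0.16 0"

```text
time: 14.12
position: [0.5576, 0.0285, 0.389]
ee_rot: [0.003, 0.0, 1.0, -0.0]
wrist_force: [-0.2, -0.2, 0.4]
grip_width: 1.003
grasp_force: 0.0
```

Emit:
move_arm --pt "0 0 0 0 -0.01 0 0" --pt "0 0 0 -0.002 -0.03 0 0" --pt "0 0 0 -0.004 -0.055 0 0" --pt "0 0 0 -0.0045 -0.08 0 0" --pt "0 0 0 -0.0045 -0.105 0 0" --pt "0 0 0 -0.0045 -0.118 0 0" --pt "0 0 0 -0.0045 -0.122 0 0" --pt "0 0 0 -0.0045 -0.122 0 0" --pt "0 0 0 -0.0045 -0.122 0 0"

```text
time: 14.87
position: [0.5531, -0.093, 0.384]
ee_rot: [-0.0, 0.0, 1.0, 0.0]
wrist_force: [0.3, -0.1, -1.3]
grip_width: 0.995
grasp_force: 0.0
```

```bash
python3 - <<'E'
from workcell import arm
import cv2,numpy as np
from h import *
c=arm.read_camera("wrist"); f=np.ascontiguousarray(c["frame"][:,:,::-1])
for X in [(.5644,.1555,.104),(.5571,.0284,.104),(.553,-.094,.104)]:
    u=proj(c,X); print(u.round(1)); cv2.drawMarker(f,tuple(int(k) for k in u),(0,0,255))
cv2.imwrite("pics/w3.png",f)
print(arm.read_state()["position"])
E
```

```text
[593.9 217.2]
[435.4 208.4]
[280.1 203.4]
[ 0.55313783 -0.09263207  0.38431515]
```

View pics/w3.png

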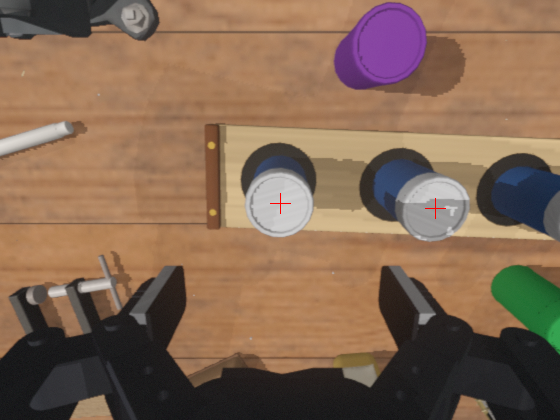

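The right lid is at (280,203), on the estimate. The middle tin is standing at (432,207).

Emit:
move_arm --pt "0 0 0 0 -0.001 -0.01 0" --pt "0 0 0 0 -0.001 -0.03 0" --pt "0 0 0 0 -0.001 -0.055 0" --pt "0 0 0 0 -0.001 -0.08 0" --pt "0 0 0 0 -0.001 -0.105 0" --pt "0 0 0 0 -0.001 -0.13 0" --pt "0 0 0 0 -0.001 -0.15 0" --pt "0 0 0 0 -0.001 -0.16 0" --pt "0 0 0 0 -0.001 -0.16 0"

```text
time: 15.67
position: [0.5521, -0.0935, 0.221]
ee_rot: [-0.003, -0.001, 1.0, 0.001]
wrist_force: [-0.1, 0.1, 0.3]
grip_width: 1.001
grasp_force: 0.0
```

Emit:
move_arm --pt "0 0 0 0 0 0 0.1" --pt "0 0 0 0 0 0 0.2" --pt "0 0 0 0 0 0 0.3" --pt "0 0 0 0 0 0 0.4" --pt "0 0 0 0 0 0 0.5" --pt "0 0 0 0 0 0 0.6" --pt "0 0 0 0 0 0 0.7" --pt "0 0 0 0 0 0 0.7" --pt "0 0 0 0 0 0 0.7" --squeeze 35

```text
time: 16.42
position: [0.5536, -0.0946, 0.2269]
ee_rot: [0.002, 0.0, 1.0, -0.0]
wrist_force: [-0.2, -0.9, 5.5]
grip_width: 0.628
grasp_force: 37.2
```

Emit:
move_arm --pt "0 0 0 0 0 0.004 0.7" --pt "0 0 0 0 0 0.012 0.7" --pt "0 0 0 0 0 0.022 0.7" --pt "0 0 0 0 0 0.032 0.7" --pt "0 0 0 0 0 0.042 0.7" --pt "0 0 0 0 0 0.048 0.7" --pt "0 0 0 0 0 0.05 0.7" --pt "0 0 0 0 0 0.05 0.7" --pt "0 0 0 0 0 0.05 0.7" --pt "0 0 0 0 0 0.05 0.7"

```text
time: 17.25
position: [0.5529, -0.0944, 0.2739]
ee_rot: [-0.001, 0.0, 1.0, 0.0]
wrist_force: [-0.2, 0.1, -2.6]
grip_width: 0.633
grasp_force: 37.4
```

Emit:
move_arm --pt "0 0 0 0 0 0 0.7" --pt "0 0 0 0 0 0 0.7" --pt "0 0 0 0 0 0 0.7" --pt "0 0 0 0 0 0 0.7" --pt "0 0 0 0 0 0 0.7" --pt "0 0 0 0 0 0 0.7"

```text
time: 17.75
position: [0.5531, -0.0945, 0.2747]
ee_rot: [-0.0, 0.0, 1.0, -0.0]
wrist_force: [0.5, -0.2, -3.3]
grip_width: 0.631
grasp_force: 37.4
```

```bash
python3 w.py lift3
```

```text
18.15 F [ 0.01 -0.36 -2.79] sd [0.36 0.56 0.58] tau [ -0.   -43.02 -43.02  -0.     0.    -0.  ] pos [ 0.5531 -0.0945  0.2747] 37.44133592583239 0.6319349544266732
```

View pics/lift3.png

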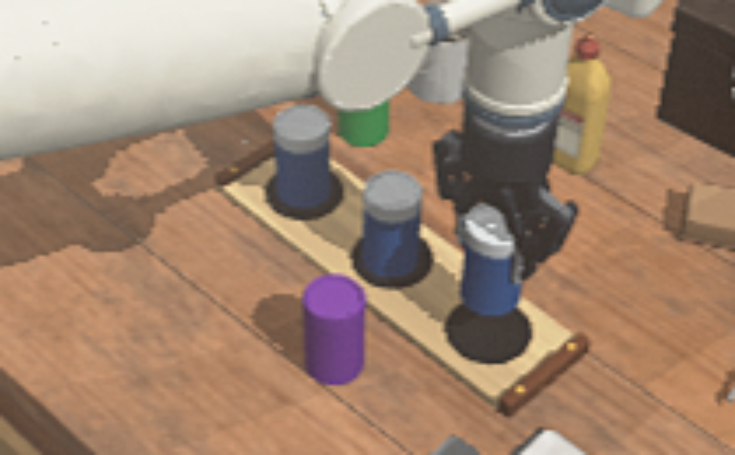

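The picture shows the right tin held upright at (490,265), the other two on their mats. The force is 2.8 N, against 1.55 N (left) and 4.2 N (middle), so the middle tin is the heaviest. I'll set this one down and return to the middle.

Emit:
move_arm --pt "0 0 0 0 0 -0.006 0.7" --pt "0 0 0 0 0 -0.016 0.7" --pt "0 0 0 0 0 -0.026 0.7" --pt "0 0 0 0 0 -0.034 0.7" --pt "0 0 0 0 0 -0.04 0.7" --pt "0 0 0 0 0 -0.044 0.7" --pt "0 0 0 0 0 -0.047 0.7" --pt "0 0 0 0 0 -0.049 0.7" --pt "0 0 0 0 0 -0.05 0.7" --pt "0 0 0 0 0 -0.05 0.7"

```text
time: 18.98
position: [0.5531, -0.0944, 0.2269]
ee_rot: [0.001, -0.0, 1.0, -0.0]
wrist_force: [-3.8, 1.9, 5.4]
grip_width: 0.632
grasp_force: 37.9
```

Emit:
move_arm --pt "0 0 0 0 0 0 0.7" --pt "0 0 0 0 0 0 0.55" --pt "0 0 0 0 0 0 0.45" --pt "0 0 0 0 0 0 0.35" --pt "0 0 0 0 0 0 0.25" --pt "0 0 0 0 0 0 0.1" --pt "0 0 0 0 0 0 0" --pt "0 0 0 0 0 0 0" --pt "0 0 0 0 0 0 0"

```text
time: 19.73
position: [0.5531, -0.0945, 0.2246]
ee_rot: [0.0, 0.0, 1.0, -0.0]
wrist_force: [0.1, 0.2, 0.7]
grip_width: 0.999
grasp_force: 0.0
```

Emit:
move_arm --pt "0 0 0 0 0 0.006 0" --pt "0 0 0 0 0 0.02 0" --pt "0 0 0 0 0 0.04 0" --pt "0 0 0 0 0 0.065 0" --pt "0 0 0 0 0 0.09 0" --pt "0 0 0 0 0 0.115 0" --pt "0 0 0 0 0 0.14 0" --pt "0 0 0 0 0 0.155 0" --pt "0 0 0 0 0 0.16 0"

```text
time: 20.48
position: [0.5531, -0.0944, 0.389]
ee_rot: [0.003, 0.0, 1.0, -0.001]
wrist_force: [-0.6, 0.3, -0.3]
grip_width: 1.001
grasp_force: 0.0
```

Emit:
move_arm --pt "0 0 0 0 0.01 0 0" --pt "0 0 0 0.002 0.03 0 0" --pt "0 0 0 0.004 0.055 0 0" --pt "0 0 0 0.0045 0.08 0 0" --pt "0 0 0 0.0045 0.105 0 0" --pt "0 0 0 0.0045 0.119 0 0" --pt "0 0 0 0.0045 0.123 0 0" --pt "0 0 0 0.0045 0.123 0 0" --pt "0 0 0 0.0045 0.123 0 0"

```text
time: 21.23
position: [0.5575, 0.0285, 0.3836]
ee_rot: [-0.001, -0.0, 1.0, -0.0]
wrist_force: [-0.5, 0.7, -0.0]
grip_width: 0.999
grasp_force: 0.0
```

```bash
python3 w.py
```

```text
21.6333 F [ 0.11 -0.12 -0.12] sd [0.31 0.34 0.62] tau [ 2.200e-01 -4.075e+01 -4.181e+01  1.000e-02  0.000e+00 -0.000e+00] pos [0.5576 0.0278 0.3844] 0.0 0.9998958069619032
```

Regrasp the middle tin and lift it 150 mm, to a base height of about 16 cm.

Emit:
move_arm --pt "0 0 0 0 0 -0.01 0" --pt "0 0 0 0 0 -0.03 0" --pt "0 0 0 0 0 -0.055 0" --pt "0 0 0 0 0 -0.08 0" --pt "0 0 0 0 0 -0.105 0" --pt "0 0 0 0 0 -0.13 0" --pt "0 0 0 0 0 -0.15 0" --pt "0 0 0 0 0 -0.16 0" --pt "0 0 0 0 0 -0.16 0"

```text
time: 22.38
position: [0.5565, 0.0285, 0.221]
ee_rot: [-0.003, 0.0, 1.0, 0.0]
wrist_force: [0.5, 0.2, -0.4]
grip_width: 0.999
grasp_force: 0.0
```

Emit:
move_arm --pt "0 0 0 0 0 0 0.1" --pt "0 0 0 0 0 0 0.2" --pt "0 0 0 0 0 0 0.3" --pt "0 0 0 0 0 0 0.4" --pt "0 0 0 0 0 0 0.5" --pt "0 0 0 0 0 0 0.6" --pt "0 0 0 0 0 0 0.7" --pt "0 0 0 0 0 0 0.7" --pt "0 0 0 0 0 0 0.7" --squeeze 40

```text
time: 23.13
position: [0.5581, 0.0286, 0.2268]
ee_rot: [0.002, 0.0, 1.0, -0.0]
wrist_force: [0.2, 0.2, 6.1]
grip_width: 0.627
grasp_force: 43.8
```

Emit:
move_arm --pt "0 0 0 0 0 0.005 0.7" --pt "0 0 0 0 0 0.017 0.7" --pt "0 0 0 0 0 0.035 0.7" --pt "0 0 0 0 0 0.055 0.7" --pt "0 0 0 0 0 0.075 0.7" --pt "0 0 0 0 0 0.095 0.7" --pt "0 0 0 0 0 0.115 0.7" --pt "0 0 0 0 0 0.133 0.7" --pt "0 0 0 0 0 0.145 0.7" --pt "0 0 0 0 0 0.15 0.7"

```text
time: 23.97
position: [0.5575, 0.0286, 0.3771]
ee_rot: [0.001, 0.0, 1.0, -0.0]
wrist_force: [-0.9, 0.2, -3.9]
grip_width: 0.624
grasp_force: 43.1
```

Emit:
move_arm --pt "0 0 0 0 0 0 0.7" --pt "0 0 0 0 0 0 0.7" --pt "0 0 0 0 0 0 0.7" --pt "0 0 0 0 0 0 0.7" --pt "0 0 0 0 0 0 0.7" --pt "0 0 0 0 0 0 0.7" --pt "0 0 0 0 0 0 0.7" --pt "0 0 0 0 0 0 0.7"

```text
time: 24.63
position: [0.5576, 0.0286, 0.3745]
ee_rot: [-0.0, 0.0, 1.0, -0.0]
wrist_force: [0.0, 0.8, -5.0]
grip_width: 0.629
grasp_force: 43.1
```

```bash
python3 w.py final
```

```text
25.0333 F [ 0.03 -0.2  -4.32] sd [0.64 0.34 0.45] tau [-0.000e+00 -4.319e+01 -4.435e+01 -0.000e+00  1.000e-02  0.000e+00] pos [0.5576 0.0286 0.3747] 43.062899382202886 0.6237117518136096
```

View pics/final.png

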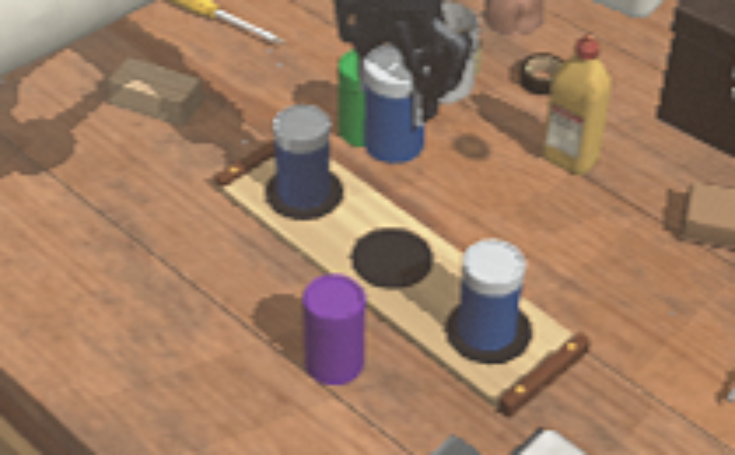

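The picture shows the heavy tin held upright at (393,105), with the left tin (302,160) and the right tin (490,295) on their mats. The measured force is 4.3 N. I'm handing in.

```bash
python3 -c "
from workcell import arm
print(arm.sign_off())"
```

```text
the job is handed in; nothing more can be done
None
```

I hefted all three tins from left to right (about 1.5 N, 4.2 N and 2.8 N) and handed in at about 25 s, holding the middle one, the heaviest, upright with its base about 16 cm above the bench and the other two on their mats; the sign-off gave no verdict.

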